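# Lock the lid of the bench steriliser

### The job

The bench steriliser is loaded and its lid has to be locked before the cycle. With the fingertips push the black lid handle round clockwise (seen from above) until the slot in the lid's rim faces the steel locking bar, then push the bar by its red tab fully home into the slot. Only push, and gently: do not grip the handle or the bar, and leave the specimen cup, the forceps and the brown bottle beside it where they are.

Things in the scene. Friction and masses are not known exactly. Their poses are not given: they have to be found in the camera images.
- steriliser: Round bench-top steriliser (small pressure pot), 210 mm across, fixed and heavy: white base, steel pot, aluminium lid with a black handle, a dial gauge and a brass valve. Origin on its axis at worktop height, z up. Its control pod is on its -x side (reaches 129 mm from the axis); the locking bar's ledge (40 mm wide, top 134 mm above the worktop) is on its -y side and reaches 167 mm from the axis. Five dark claws at the flange, 154 mm high, hook over the lid's rim.
- lid_center (a point): Point on the steriliser's upright axis, on top of the lid's rim, 146 mm above the worktop. The lid turns about this axis; inside the rim its dome rises to 157 mm on the axis (150 mm high at 60 mm from the axis).
- locking_lid (a joint): Angle of the lid about the upright axis, rad; grows counter-clockwise seen from above. 0: the slot faces the bar exactly; it starts between 0.45 and 1.25 and turns from -0.4 (too far) to 1.45. Stiff: about 0.12 N m (2 N at 55 mm from the axis), stays where it is left. The slot admits the bar only within about 0.13 rad either side of 0; its bevelled mouth then centres the lid as the bar goes in.
- slot_mouth (a point): Middle of the slot's open mouth on the lid's rim, at the rim's top edge, 96 mm from the axis, turning with the lid. The lid rim is a disc 192 mm across and 10.5 mm thick (136 to 146 mm high); the slot is cut inwards 30 mm from the edge, 15 mm wide, its mouth bevelled to 29 mm over the outer 10 mm; black gasket shows through it. A red mark on the dome lies just behind it.
- handle_end_a (a point): Centre of the lid's black handle near one end, 55 mm from the axis, 186 mm above the worktop. The handle is a straight bar across the axis, 140 mm long, 22 mm wide, 24 mm high (174 to 198 mm above the worktop), standing on two posts 14 mm thick 48 mm from the axis, turning with the lid. Push its long side. Seen from above this end lies 225 deg counter-clockwise of the slot.
- handle_end_b (a point): The same at the handle's other end, opposite across the axis (45 deg counter-clockwise of the slot). Gauge (38 mm across, 176 mm high) and valve (20 mm across, 181 mm high) stand 42 mm from the axis, each square to the handle.
- lock_bar (a joint): Slide of the locking bar towards the lid's axis, m: 0 drawn right back (it starts within 2 mm of this), 0.030 fully home against its stop. Slides with about 2 N drag and stays where it is left; the lid's rim blocks it at about 0.004 unless the slot faces it.
- bar_tab (a point): Centre of the outer face of the red tab at the bar's outer end, 162 mm from the axis when drawn back, 165 mm above the worktop, moving with the bar. The tab is an upright plate 30 mm wide, 10 mm thick, 136 to 184 mm above the worktop. Pushed from outside it moves along the steriliser's +y axis towards the lid's axis.
- bar_nose (a point): Rounded tip of the bar, 141 mm above the worktop, 100 mm from the axis when drawn back, 70 mm when home. The bar is 10 mm wide and 9.5 mm high and runs through a dark guide block on the ledge, 157 mm high, 103 to 117 mm from the axis.
- specimen_cup: Specimen cup with orange lid, 62 mm across, 70 mm high, loose, 150 to 200 mm from the steriliser's axis. Origin at the centre of its underside. To be left alone.
- forceps: Steel forceps lying flat, 132 mm long, 16 mm wide, 10 mm high, loose, beside the steriliser. Origin at the middle, underneath. To be left alone.
- reagent_bottle: Brown bottle with black cap, 42 mm across, 91 mm high, loose, 155 to 200 mm from the steriliser's axis. Origin at the centre of its underside. To be left alone.

How it is judged:
On the way, in this order (a step that is already met when the one before it is completed fails the run):
1. the slot faces the bar, which is still outside the rim (value of joint locking_lid between -0.16 and 0.16 rad and value of joint lock_bar below 0.008 m), for 0.2 s.
2. the bar is pushed home into the slot (value of joint locking_lid between -0.06 and 0.06 rad and value of joint lock_bar above 0.026 m), for 0.2 s.
At the end, for the whole second after the job is handed in: The bar is home in the slot (within 4 mm of its stop) and at rest, the lid's slot is in line with it (within 0.06 rad), and the cup, the forceps and the bottle are within 20 mm of where they stood (all of step 2 and velocity of joint lock_bar below 0.005 m/s and distance of each of specimen_cup, forceps, reagent_bottle from where it was at the start of the episode below 0.02 m); the robot touches nothing.
It fails at once if the lid or its handle is gripped or forced (more than 35 N) (contact force between any of the fingers, the arm and locking_lid above 35 N).
It fails at once if the bar is gripped or forced (more than 35 N) (contact force between any of the fingers, the arm and lock_bar above 35 N).
It fails at once if the specimen cup is lifted or pushed away (distance of specimen_cup from where it was at the start of the episode above 0.03 m).
It fails at once if the forceps is lifted or pushed away (distance of forceps from where it was at the start of the episode above 0.03 m).
It fails at once if the bottle is lifted or pushed away (distance of reagent_bottle from where it was at the start of the episode above 0.03 m).
It also fails if it takes over 48 s, if anything falls off the work surface, if the arm or the gripper's body presses on something with over 40 N, if the wrist force passes 120 N, or if a joint passes its speed limit or range.

### The arm

A 6-joint arm with a two-finger parallel gripper is mounted at the origin on a cart in front of the work surface, level with it; the furniture and walls round the work are solid. World frame = base frame: x ahead of the robot, y to its left, z up, the work surface at z = 0. Lengths are in m, angles in rad, forces in N, time in s.
With the tool pointing down it reaches from about 0.25 to 0.8 m from the base axis. Payload 8.5 kg.
Tool frame: the origin (TCP) lies midway between the tips of the shut fingers; the grasp point (between the pads) lies 19 mm behind it; z points along the fingers, y is the line along which they close (so a half turn about z gives the same grasp; the last joint's range is limited). The gripper opens to 85 mm and grips with 20 to 120 N. Pads are 22 mm wide; open, the fingers measure 114 mm over their backs; the gripper's body (76 mm by 85 mm) begins 54 mm behind the grasp point. The pads swing forward as they close: fully open they stand 13 mm farther back than shut.
Start: joints at [-1.249, 0.238, -0.013, 1.319, 0, 1.571], TCP at [0.166, -0.498, 0.197] pointing down, gripper open.
Joint ranges: [-2.66, 2.66], [-1.03, 1.9], [-1.14, 1.46], [-1.82, 2.27], [-1.45, 1.34], [-3.14, 3.14]. Speed limits (rad/s): [2.22, 2.22, 2.79, 3.14, 3.14, 3.14].

### API

Orientations are given as a unit quaternion [w, x, y, z].
In Python, from workcell import r gives the robot as it stands. The module is installed in compiled form; this text tells all that it offers.
- The arm moves only by the tool arm_command, never from a script. Its argument "deltas" is a list of rows, each an object of numbers: "gripper": the finger opening in m, from 0 to 0.0854; "x", "y", "z": the shift along the world's x, y, z in m; "twist": the turn about the world's z in rad. In form: [{"gripper": .., "x": .., "y": .., "z": .., "twist": ..}, ...]. A call has exactly 8 rows; each row shifts and turns the commanded pose from where the row before left it; what a row does not reach is not made up. A row lasts 1/8 s, in which the tool goes at most 62.5 mm and 10.7 degrees, less where a joint would pass 70% of its speed; a pose out of reach is approached as far as the arm can. A call is refused whole if a number of a shift passes 0.0625 or a number of a turn 0.188, either way. A call with a gripper value outside its range is refused whole. The fingers move at their own pace and stop on an object; the grip force is fixed at half the most. Time passes only in rows, so rows that do not move let the fingers close, or fill a call up. It gives the time, the measured TCP pose, the force, the opening and the grip force at its end, in the units of the state.
- r.state(): the state, without advancing time (a new reading comes with each control period).
- r.get_image(name): name is "side" or "top" or "wrist"; returns a dict with "color" (384x512x3 uint8, red, green, blue), "fx", "fy", "cx", "cy" (pixels), "xyz" and "attitude" of the camera in the world. Camera axes: x right, y down, z forward; pixel columns grow to the right and rows downward; lengths in m; the calibration is good to about 2 mm. A picture is of the moment at which its call begins. There is no depth.
- r.sign_off(): hands the job in; it is judged then, once.
The state is a dict: "time": time; "joint_positions": joint angles; "joint_velocities": joint speeds; "joint_torque": joint torques, N m; "position": TCP position; "tool_rot": TCP orientation; "contact_force": force on the tool from outside, world axes, zero at the start; "torque": the same for the moment, N m; "grip_width": opening from 0.0 (shut) to 1.0 (fully open); "finger_force": force on a finger pad.
Only numpy, scipy, OpenCV 4.12 (cv2) and the standard library are available. Lean on these libraries where they do the work, as an engineer would, in place of code of your own. Each camera call takes 0.05 s, during which the arm holds its last target. There are 200 camera calls.

## Working session

There is one attempt and no reset: what is moved stays moved. The work goes in short steps, Python scripts to look and compute and a tool call to move; the robot and the scene stay as the last step left them, time stands still between calls to the robot, and variables do not carry over. Pictures are saved under pics/ and viewed, at most 10 in all, crops included, and the job is handed in when it is done.

Besides the shell and the picture viewer there is one more tool, called after "Call:" as name(argument=value, ...) on one line, values as JSON. arm_command: Moves the arm, as the interface text tells. Its arguments: {"type":"object","properties":{"deltas":{"type":"array"}},"required":["deltas"]}

```bash
mkdir -p pics; cat > h.py <<'E'
import numpy as np, cv2
from scipy.spatial.transform import Rotation as R
from workcell import r
def rot(im):
    a=np.array(im["attitude"],float)
    return a if a.shape==(3,3) else R.from_quat(np.r_[a[1:],a[0]]).as_matrix()
def onplane(im,u,v,z):
    d=rot(im)@np.array([(u-im["cx"])/im["fx"],(v-im["cy"])/im["fy"],1.]); p=np.array(im["xyz"],float)
    return p+d*(z-p[2])/d[2]
def proj(im,P):
    c=rot(im).T@(np.array(P,float)-np.array(im["xyz"]));return im["cx"]+im["fx"]*c[0]/c[2],im["cy"]+im["fy"]*c[1]/c[2]
def save(n,im): cv2.imwrite("pics/"+n,im[:,:,::-1])
E
python3 - <<'E'
from h import *
a=r.get_image("top");b=r.get_image("side")
for i in(a,b):print({k:i[k] for k in i if k!="color"})
import pickle;pickle.dump((a,b),open("im0.pkl","wb"))
save("top0.png",cv2.resize(a["color"],(800,600),interpolation=cv2.INTER_CUBIC));save("side0.png",cv2.resize(b["color"],(800,600),interpolation=cv2.INTER_CUBIC))
print(r.state())
E
```

```text
{'fx': 497.4149292103789, 'fy': 497.4149292103789, 'cx': 262.6069128318514, 'cy': 191.37433078638088, 'xyz': array([-0.03963403,  0.2300859 ,  0.94261776]), 'attitude': array([ 0.20473675, -0.60046173,  0.72749791, -0.26129554])}
{'fx': 436.8905472857236, 'fy': 436.8905472857236, 'cx': 257.12904537849363, 'cy': 191.04308669607667, 'xyz': array([0.59358116, 0.92181791, 0.85940362]), 'attitude': array([-0.00177035,  0.00674372,  0.90799193, -0.41892965])}
{'time': 0.1, 'joint_positions': array([-1.24899985e+00,  2.38731252e-01, -1.41477106e-02,  1.31920483e+00,
       -6.25319685e-06,  1.57079378e+00]), 'joint_velocities': array([-0.00049412, -0.00025166, -0.00062386, -0.00077022, -0.00030778,
       -0.00151149]), 'joint_torque': array([ 4.95556942e-04, -5.39721608e+01,  3.46997094e+01,  1.34990690e-02,
        7.90348258e-05,  7.32186578e-06]), 'position': array([ 0.16591143, -0.49766483,  0.19694511]), 'tool_rot': array([-6.34915745e-04,  9.87083371e-01,  1.60206133e-01, -1.06214285e-04]), 'contact_force': array([-0.40344637, -0.32571242,  0.31897312]), 'torque': array([ 0.02003663, -0.02994084, -0.00201059]), 'finger_force': 0.0, 'grip_width': 0.9939361213147887}
```

View pics/top0.png

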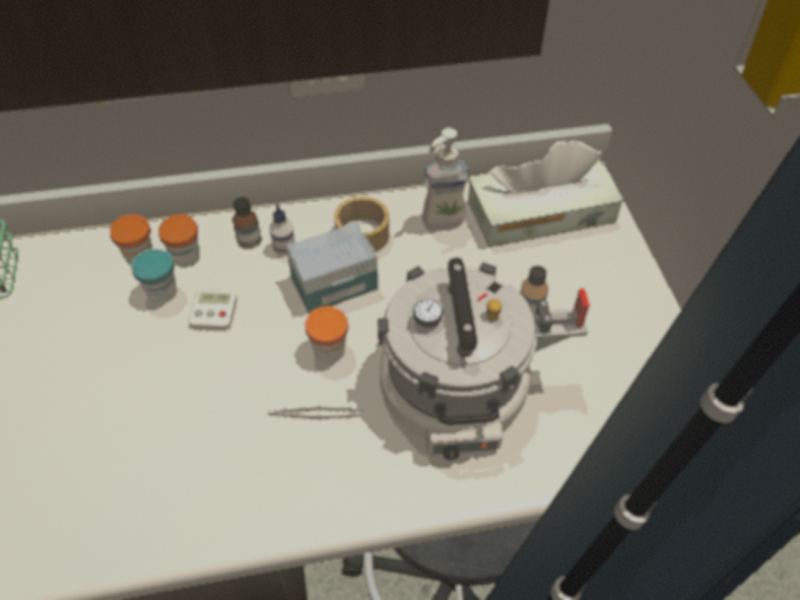

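View pics/side0.png

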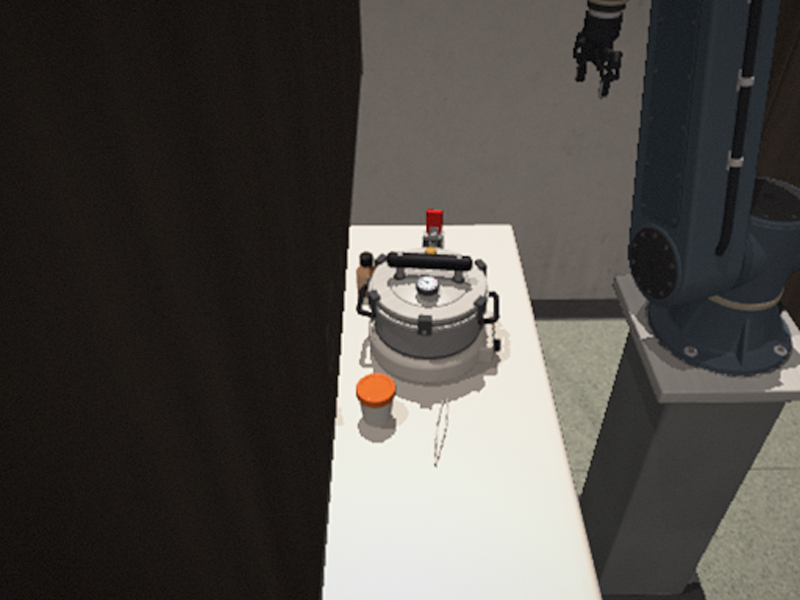

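The top view shows the handle running from (457,263) to (467,348), in 800-px coordinates. The red mark and slot are at about (487,292), the red tab at (582,307), the bottle at (536,285), the cup at (327,325) and the forceps at (315,411). In the side view the tab is at (434,220) and the handle spans (390,260) to (470,262).

```bash
cat > m.py <<'E'
from h import *
import sys
def cents(mask,box):
    m=np.zeros_like(mask);x0,y0,x1,y1=box;m[y0:y1,x0:x1]=mask[y0:y1,x0:x1]
    n,l,s,c=cv2.connectedComponentsWithStats(m.astype(np.uint8));k=1+np.argmax(s[1:,4]);return l==k
def tri(i,p,j,q):
    A=[];B=[]
    for im,(u,v) in((i,p),(j,q)):
        d=rot(im)@np.array([(u-im["cx"])/im["fx"],(v-im["cy"])/im["fy"],1.]);d/=np.linalg.norm(d);M=np.eye(3)-np.outer(d,d);A.append(M);B.append(M@im["xyz"])
    return np.linalg.solve(A[0]+A[1],B[0]+B[1])
E
python3 - <<'E'
from m import *
import pickle;a,b=pickle.load(open("im0.pkl","rb"))
A=a["color"].astype(int);B=b["color"].astype(int)
red=lambda I:(I[:,:,0]>100)&(I[:,:,1]<60)&(I[:,:,2]<70)
dark=lambda I:I.max(2)<55
ra=cents(red(A),(360,180,385,215));rb=cents(red(B),(268,130,288,155))
for n,m in(("ra",ra),("rb",rb)):
    ys,xs=np.where(m);print(n,xs.min(),xs.max(),ys.min(),ys.max(),xs.mean(),ys.mean())
ma=cents(dark(A),(280,160,312,230));mb=cents(dark(B),(244,160,306,174))
for n,m,i in(("ma",ma,a),("mb",mb,b)):
    ys,xs=np.where(m);print(n,xs.min(),xs.max(),ys.min(),ys.max(),m.sum(),cv2.minAreaRect(np.c_[xs,ys].astype(np.int32)))
ya,xa=np.where(ra)
t=tri(a,(xa.mean(),ya.mean()),b,(np.where(rb)[1].mean(),np.where(rb)[0].mean()));print("tab tri",t)
S=.64
for n,i,u,v,z in[("h far top",a,456,264,.198),("h near top",a,467,347,.19),("side h L",b,390,260,.19),("side h R",b,470,262,.19),("tab top T",a,582,292,.184),("tab top S",b,434.5,210,.184),("redmark",a,482,297,.15),("slot",a,495,287,.146),("cup lid",a,327,325,.07),("cup S",b,376,389,.07),("bottle",a,538,273,.09),("bottle S",b,366,257,.09),("cab",a,543,52,.5),("gauge",a,428,310,.176),("valve",a,494,305,.181),("forc1",a,270,412,.005),("forc2",a,358,411,.005),("gaugeS",b,427,285,.176)]:
    print(n,onplane(i,u*S,v*S,z).round(3))
big=cv2.resize(a["color"][150:310,220:390],None,fx=3.5,fy=3.5,interpolation=cv2.INTER_CUBIC);save("t1.png",big)
E
```

```text
Traceback (most recent call last):
  File "m.py", line 5, in cents
    n,l,s,c=cv2.connectedComponentsWithStats(m.astype(np.uint8));k=1+np.argmax(s[1:,4]);return l==k
                                                                     ~~~~~~~~~^^^^^^^^^
ValueError: attempt to get argmax of an empty sequence
```

```bash
cat > a1.py <<'E'
from m import *
import pickle;a,b=pickle.load(open("im0.pkl","rb"))
A=a["color"].astype(int);B=b["color"].astype(int)
red=lambda I:(I[:,:,0]>80)&(I[:,:,1]<.5*I[:,:,0])&(I[:,:,2]<.5*I[:,:,0])
dark=lambda I:I.max(2)<55
ra=cents(red(A),(360,180,385,215));rb=cents(red(B),(265,125,290,155))
for n,m in(("ra",ra),("rb",rb)):
    ys,xs=np.where(m);print(n,xs.min(),xs.max(),ys.min(),ys.max(),xs.mean(),ys.mean())
ma=cents(dark(A),(280,160,312,230));mb=cents(dark(B),(244,160,306,174))
for n,m,i in(("ma",ma,a),("mb",mb,b)):
    ys,xs=np.where(m);print(n,xs.min(),xs.max(),ys.min(),ys.max(),m.sum(),cv2.minAreaRect(np.c_[xs,ys].astype(np.int32)))
ya,xa=np.where(ra)
t=tri(a,(xa.mean(),ya.mean()),b,(np.where(rb)[1].mean(),np.where(rb)[0].mean()));print("tab tri",t)
S=.64
for n,i,u,v,z in[("h far top",a,456,264,.198),("h near top",a,467,347,.19),("side h L",b,390,260,.19),("side h R",b,470,262,.19),("tab top T",a,582,292,.184),("tab top S",b,434.5,210,.184),("redmark",a,482,297,.15),("slot",a,495,287,.146),("cup lid",a,327,325,.07),("cup S",b,376,389,.07),("bottle",a,538,273,.09),("bottle S",b,366,257,.09),("cab",a,543,52,.5),("gauge",a,428,310,.176),("valve",a,494,305,.181),("forc1",a,270,412,.005),("forc2",a,358,411,.005),("gaugeS",b,427,285,.176)]:
    print(n,onplane(i,u*S,v*S,z).round(3))
big=cv2.resize(a["color"][150:310,220:390],None,fx=3.5,fy=3.5,interpolation=cv2.INTER_CUBIC);save("t1.png",big)
E
python3 a1.py
```

```text
ra 371 375 186 196 373.0 190.73684210526315
rb 273 282 134 148 277.3739837398374 139.8048780487805Traceback (most recent call last):
  File "a1.py", line 9, in <module>
    ma=cents(dark(A),(280,160,312,230));mb=cents(dark(B),(244,160,306,174))
  File "m.py", line 5, in cents
    n,l,s,c=cv2.connectedComponentsWithStats(m.astype(np.uint8));k=1+np.argmax(s[1:,4]);return l==k
                                                                     ~~~~~~~~~^^^^^^^^^
    return _wrapfunc(a, 'argmax', axis=axis, out=out, **kwds)
    return bound(*args, **kwds)
ValueError: attempt to get argmax of an empty sequence
```

```bash
sed -i 's/I.max(2)<55/I.max(2)<80/' a1.py; python3 -c "
import pickle;a,b=pickle.load(open('im0.pkl','rb'));print(a['color'][190:196,295].tolist(),b['color'][165:170,275].tolist())"; python3 a1.py
```

```text
[[71, 66, 63], [71, 68, 62], [67, 63, 59], [68, 64, 58], [67, 63, 59], [69, 64, 60]] [[56, 53, 53], [39, 36, 37], [30, 27, 31], [20, 19, 23], [11, 9, 15]]
ra 371 375 186 196 373.0 190.73684210526315
rb 273 282 134 148 277.3739837398374 139.8048780487805
ma 287 303 166 227 518 ((294.6647033691406, 196.32080078125), (61.35507583618164, 11.708403587341309), 81.25383758544922)
mb 244 301 162 173 497 ((272.5, 167.49998474121094), (56.99999237060547, 10.999998092651367), -0.0)
tab tri [ 0.52590634 -0.11921518  0.16645497]
h far top [0.59  0.033 0.198]
h near top [0.467 0.049 0.19 ]
side h L [0.602 0.041 0.19 ]
side h R [0.473 0.048 0.19 ]
tab top T [ 0.527 -0.117  0.184]
tab top S [ 0.522 -0.114  0.184]
redmark [0.568 0.    0.15 ]
slot [ 0.585 -0.022  0.146]
cup lid [0.621 0.204 0.07 ]
cup S [0.625 0.211 0.07 ]
bottle [ 0.643 -0.108  0.09 ]
bottle S [ 0.648 -0.101  0.09 ]
cab [ 0.59  -0.036  0.5  ]
gauge [0.541 0.08  0.176]
valve [ 0.529 -0.002  0.181]
forc1 [0.535 0.298 0.005]
forc2 [0.514 0.179 0.005]
gaugeS [0.544 0.089 0.176]
```

View pics/t1.png

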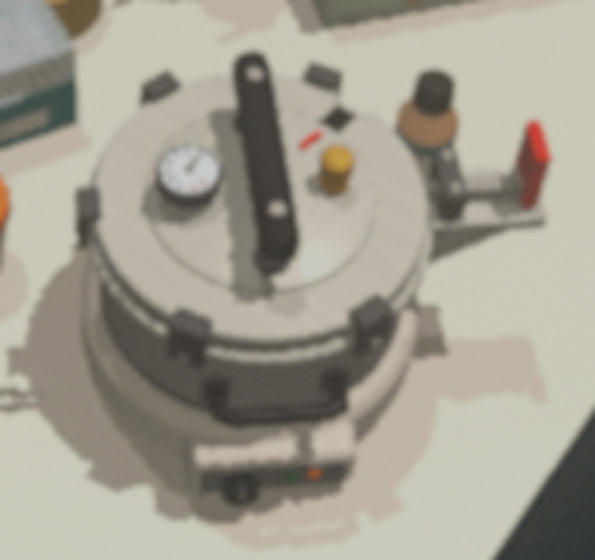

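The crop shows the handle end nearest the robot with clear space on its -y side. The valve (337,165) and slot (338,118) are to the right. I put the axis at about (0.534, 0.042), with the bar direction at -93° and the slot at about -51°. That means turning the lid about 42° clockwise by pushing the near handle end in +y.

Call:
arm_command(deltas=[{"gripper": 0,"x": 0.019,"y": 0.031,"z": 0.01,"twist": 0.14},{"gripper": 0,"x": 0.019,"y": 0.031,"z": 0.01,"twist": 0.14},{"gripper": 0,"x": 0.019,"y": 0.031,"z": 0.01,"twist": 0.14},{"gripper": 0,"x": 0.019,"y": 0.031,"z": 0.01,"twist": 0.14},{"gripper": 0,"x": 0.019,"y": 0.031,"z": 0.01,"twist": 0.14},{"gripper": 0,"x": 0.019,"y": 0.031,"z": 0,"twist": 0.14},{"gripper": 0,"x": 0.019,"y": 0.031,"z": 0,"twist": 0.14},{"gripper": 0,"x": 0.019,"y": 0.031,"z": 0,"twist": 0.14}])

```text
time: 1.1
position: [0.3184, -0.2489, 0.2473]
tool_rot: [-0.0, 0.75, 0.662, -0.0]
contact_force: [-0.1, 0.3, 0.2]
grip_width: -0.004
finger_force: 0.0
```

Call:
arm_command(deltas=[{"gripper": 0,"x": 0.019,"y": 0.031,"z": 0,"twist": 0},{"gripper": 0,"x": 0.019,"y": 0.031,"z": 0,"twist": 0},{"gripper": 0,"x": 0.019,"y": 0.031,"z": 0,"twist": 0},{"gripper": 0,"x": 0.019,"y": 0.031,"z": 0,"twist": 0},{"gripper": 0,"x": 0.019,"y": 0.031,"z": 0,"twist": 0},{"gripper": 0,"x": 0.019,"y": 0.031,"z": 0,"twist": 0},{"gripper": 0,"x": 0.019,"y": 0.025,"z": 0,"twist": 0},{"gripper": 0,"x": 0,"y": 0,"z": 0,"twist": 0}])

```text
time: 2.1
position: [0.4517, -0.0376, 0.2469]
tool_rot: [-0.0, 0.75, 0.661, -0.0]
contact_force: [0.1, 0.2, -0.2]
grip_width: -0.002
finger_force: 0.0
```

```bash
python3 - <<'E'
from h import *
a=r.get_image("wrist");I=a["color"].copy()
print(a["xyz"])
C=np.array([.534,.042]);
for ph in(174,-6):
    e=np.r_[np.cos(np.radians(ph)),np.sin(np.radians(ph))]
    u,v=proj(a,[*(C+.07*e),.198]);print(ph,u,v)
    if abs(u)<900:cv2.circle(I,(int(u),int(v)),4,(0,255,0),1)
for P in([*C,.198],[.525,-.12,.184]):
    u,v=proj(a,P);print(u,v)
    if abs(u)<900:cv2.circle(I,(int(u),int(v)),4,(255,0,255),1)
save("w1.png",I)
E
```

```text
[0.46197818 0.04611268 0.423567  ]
174 253.1289640409404 75.9268024258116
-6 458.8595387693748 70.96810087919229
355.71454402563506 73.45419340888537
343.66589533712437 266.6355299884152
```

View pics/w1.png

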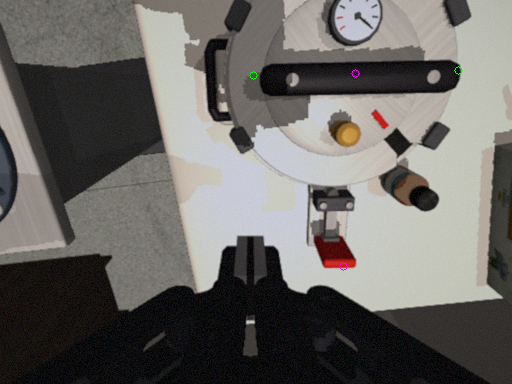

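The wrist view shows the handle from (262,80) to (461,76), slot mouth at about (398,142), gauge at (355,18), valve at (347,133), and the tab's top edge at (343,265).

```bash
python3 - <<'E'
from h import *
a=r.get_image("wrist")
P={n:onplane(a,u,v,z)[:2] for n,u,v,z in[("hA",262,80,.198),("hB",461,76,.198),("gauge",355,18,.176),("valve",348,133,.181),("slot",398,142,.146),("tabL",324,266,.184),("tabR",355,265,.184),("barnear",332,240,.146),("guide",333,202,.157),("cap",426,198,.091),("red",380,119,.15)]}
for n in P:print(n,P[n].round(4))
C=(P["hA"]+P["hB"])/2;C2=(P["gauge"]+P["valve"])/2
ang=lambda v:np.degrees(np.arctan2(v[1],v[0]))
print(C,C2,ang(P["hB"]-P["hA"]),ang(P["slot"]-C),ang(P["red"]-C),ang((P["tabL"]+P["tabR"])/2-C),ang(P["guide"]-C),np.linalg.norm((P["tabL"]+P["tabR"])/2-C), ang(P["tabR"]-P["tabL"]))
E
```

```text
hA [0.4694 0.0451]
hB [0.6047 0.0303]
gauge [0.5405 0.078 ]
valve [ 0.532  -0.0022]
slot [ 0.5866 -0.023 ]
tabL [ 0.5068 -0.118 ]
tabR [ 0.5343 -0.1205]
barnear [ 0.5235 -0.1147]
guide [ 0.5236 -0.069 ]
cap [ 0.6449 -0.1059]
red [5.688e-01 3.000e-04]
[0.53706529 0.03769553] [0.53627202 0.03785766] -6.25274714717418 -50.74505360262519 -49.64395174250282 -95.99956449345781 -97.16844183664682 0.15783906660048364 -5.149843743462622
```

Call:
arm_command(deltas=[{"gripper": 0,"x": 0.006,"y": 0.009,"z": -0.016,"twist": 0},{"gripper": 0,"x": 0.006,"y": 0.009,"z": -0.016,"twist": 0},{"gripper": 0,"x": 0.006,"y": 0.009,"z": -0.016,"twist": 0},{"gripper": 0,"x": 0.005,"y": 0.009,"z": -0.015,"twist": 0},{"gripper": 0,"x": 0,"y": 0.004,"z": 0,"twist": 0},{"gripper": 0,"x": 0,"y": 0.005,"z": 0,"twist": 0},{"gripper": 0,"x": 0,"y": 0.005,"z": 0,"twist": 0},{"gripper": 0,"x": 0,"y": 0.005,"z": 0,"twist": 0}])

```text
time: 3.2
position: [0.4742, 0.0163, 0.1849]
tool_rot: [0.0, 0.751, 0.66, 0.0]
contact_force: [0.2, 0.6, 0.2]
grip_width: 0.0
finger_force: 0.0
```

Call:
arm_command(deltas=[{"gripper": 0,"x": 0,"y": 0.004,"z": 0,"twist": 0},{"gripper": 0,"x": 0,"y": 0.004,"z": 0,"twist": -0.05},{"gripper": 0,"x": 0,"y": 0.004,"z": 0,"twist": -0.06},{"gripper": 0,"x": 0,"y": 0.004,"z": 0,"twist": -0.06},{"gripper": 0,"x": 0,"y": 0.004,"z": 0,"twist": -0.06},{"gripper": 0,"x": 0.001,"y": 0.004,"z": 0,"twist": -0.06},{"gripper": 0,"x": 0.001,"y": 0.004,"z": 0,"twist": -0.06},{"gripper": 0,"x": 0,"y": 0.002,"z": 0,"twist": -0.06}])

```text
time: 4.2
position: [0.4761, 0.0463, 0.1845]
tool_rot: [-0.0, 0.87, 0.493, 0.0]
contact_force: [-0.6, 0.2, 0.2]
grip_width: -0.0
finger_force: 0.0
```

```bash
cat > lk.py <<'E'
from h import *
import sys
a=r.get_image("wrist");save(sys.argv[1],a["color"]);s=r.state();print(s["position"],s["contact_force"])
E
python3 lk.py w2.png
```

```text
[0.47605344 0.04645212 0.18452644] [-0.07756292 -0.17806066  0.57491685]
```

View pics/w2.png

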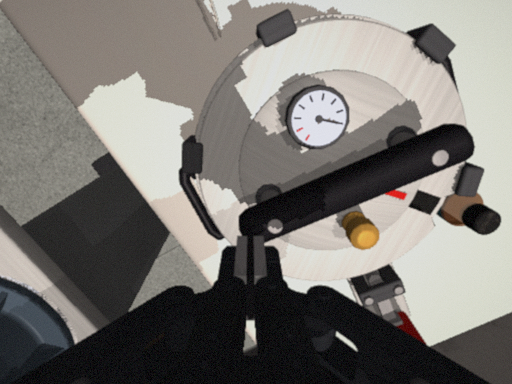

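The handle now runs from (243,222) to (472,140), the fingertip is right beside its near end, and the slot is at about (424,204).

```bash
cat > ang.py <<'E'
from h import *
import sys
a=r.get_image("wrist");v=list(map(float,sys.argv[1:]))
A=onplane(a,v[0],v[1],.198)[:2];B=onplane(a,v[2],v[3],.198)[:2];d=B-A;C=(A+B)/2
print(A,B,C,np.degrees(np.arctan2(d[1],d[0])),np.linalg.norm(d))
c=np.array([.5367,.0378]);S=onplane(a,v[4],v[5],.146)[:2]
for X in(A,B,S):print(np.degrees(np.arctan2(*(X-c)[::-1])),np.linalg.norm(X-c))
E
python3 ang.py 241 222 473 140 424 204
```

```text
[0.47470897 0.05567291] [0.60458224 0.03268572] [0.53964561 0.04417932] -10.037230170084094 0.13189191556751845
163.91696311499894 0.06451611117460136
-4.3085471941492886 0.06807462583117291
-51.21648558997424 0.07756356317733303
```

```bash
python3 - <<'E'
from h import *
a=r.get_image("wrist");print(proj(a,r.state()["position"]),a["xyz"],rot(a).round(3))
b=r.get_image("top");save("t2.png",cv2.resize(b["color"][140:300,220:400],None,fx=3.5,fy=3.5,interpolation=cv2.INTER_CUBIC)); print(proj(b,r.state()["position"]))
E
```

```text
(np.float64(251.2696023941193), np.float64(223.39360999905958)) [0.51867408 0.11883293 0.36118348] [[ 0.858 -0.486 -0.167]
 [-0.514 -0.811 -0.279]
 [-0.     0.325 -0.946]]
(np.float64(298.83307573036296), np.float64(219.73593236294673))
```

View pics/t2.png

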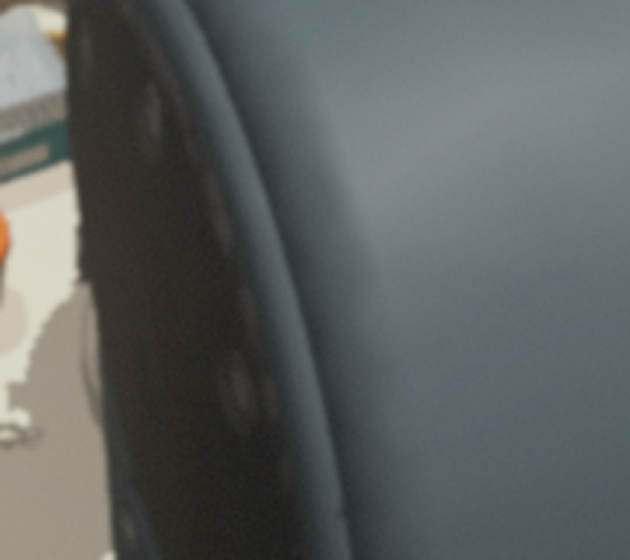

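```bash
python3 ang.py 275 227 440 158 424 204; python3 - <<'E'
from h import *
s=r.state();print(s["position"],s["contact_force"],s["torque"],s["joint_torque"])
E
```

```text
[0.4899266  0.04244831] [0.58632459 0.03270324] [0.53812559 0.03757577] -5.772533295936807 0.0968893083243845
174.32462269769326 0.04700380516440327
-5.864076707254452 0.049885634409516884
-50.86212761649359 0.07756208533767545
[0.47602813 0.04600717 0.18452209] [-0.80316373 -0.0729216  -0.14530482] [-0.03643317  0.05863703 -0.0493257 ] [ 9.60856327e-02 -4.74524903e+01  3.42592049e+01  1.24269452e-03
  4.04103776e-03  2.53670895e-02]
```

```bash
python3 - <<'E'
from h import *
a=r.get_image("wrist");p=r.state()["position"];print(a["fx"])
d=np.array([.515,.857,0])
for f in(-.011,0,.011):
    print(f,[tuple(np.round(proj(a,p+f*d+np.r_[0,0,z]),0)) for z in(0,.01,.02,.03)])
s=r.get_image("side")
print(proj(s,p),proj(s,[.538,.0376,.198]),proj(s,[.469,.045,.198]))
u,v=map(int,proj(s,p));save("s2.png",cv2.resize(s["color"][v-60:v+40,u-80:u+40],None,fx=5,fy=5,interpolation=cv2.INTER_CUBIC));print(u-80,v-60)
E
```

```text
310.1861825658747
-0.011 [(np.float64(251.0), np.float64(239.0)), (np.float64(251.0), np.float64(247.0)), (np.float64(251.0), np.float64(256.0)), (np.float64(251.0), np.float64(265.0))]
0 [(np.float64(251.0), np.float64(223.0)), (np.float64(251.0), np.float64(231.0)), (np.float64(251.0), np.float64(239.0)), (np.float64(251.0), np.float64(248.0))]
0.011 [(np.float64(251.0), np.float64(207.0)), (np.float64(251.0), np.float64(214.0)), (np.float64(251.0), np.float64(221.0)), (np.float64(252.0), np.float64(229.0))]
(np.float64(299.49231332013545), np.float64(168.83761112377397)) (np.float64(274.9812893544117), np.float64(162.83383622330382)) (np.float64(302.5709819338792), np.float64(164.3209123227407))
219 108
```

View pics/s2.png

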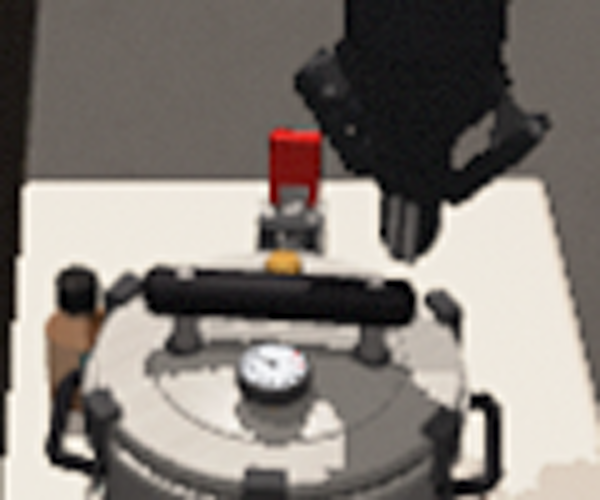

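```bash
python3 - <<'E'
from m import *
a=r.get_image("wrist");s=r.get_image("side")
print("tip",tri(a,(251,237),s,(300,160)),r.state()["position"])
print("handle A screw",tri(a,(275,227),s,(219+374/5,108+282/5)))
print("handle B screw",tri(a,(440,158),s,(219+185/5,108+270/5)))
print("gauge",tri(a,(318,117),s,(219+272/5,108+365/5)))
print("valve",tri(a,(362,236),s,(219+284/5,108+260/5)))
E
```

```text
tip [0.47833158 0.05198617 0.21627099] [0.47603721 0.04593505 0.18449245]
handle A screw [0.49002149 0.04106142 0.19517961]
handle B screw [0.58609044 0.03258737 0.19775912]
gauge [0.54306975 0.08067521 0.17397237]
valve [ 0.53302357 -0.00348515  0.17633197]
```

The triangulated fingertip is at z≈0.21, above the handle, although the TCP reads 0.184. The fingers passed over the handle and nothing moved. I'll back off and go lower.

Call:
arm_command(deltas=[{"gripper": 0,"x": 0,"y": -0.011,"z": 0,"twist": 0.1},{"gripper": 0,"x": 0,"y": -0.011,"z": 0,"twist": 0.1},{"gripper": 0,"x": 0,"y": -0.011,"z": 0,"twist": 0.1},{"gripper": 0,"x": -0.001,"y": -0.011,"z": 0,"twist": 0.1},{"gripper": 0,"x": -0.001,"y": 0,"z": -0.006,"twist": 0},{"gripper": 0,"x": 0,"y": 0,"z": -0.006,"twist": 0},{"gripper": 0,"x": 0,"y": 0,"z": -0.006,"twist": 0},{"gripper": 0,"x": 0,"y": 0,"z": -0.006,"twist": 0}])

```text
time: 5.65
position: [0.4739, 0.0023, 0.1599]
tool_rot: [-0.0, 0.755, 0.656, -0.0]
contact_force: [0.1, -0.2, -0.2]
grip_width: 0.003
finger_force: 0.0
```

```bash
python3 - <<'E'
from m import *
s=r.get_image("side");p=r.state()["position"];u,v=proj(s,p);print(p,u,v,r.state()["contact_force"],r.state()["grip_width"])
C=s["color"][:, int(round(u))].astype(int).max(1);print([(k,int(C[k])) for k in range(int(v)-25,int(v)+8)])
a=r.get_image("wrist");print(proj(a,p));D=a["color"][:,250].astype(int).max(1);print([(k,int(D[k])) for k in range(200,250,3)])
E
```

```text
[0.47357772 0.00223205 0.15924745] 298.385308817901 166.3276994693191 [-0.58124378  0.41889521 -0.99505562] 0.004146319503941335
[(141, 21), (142, 19), (143, 19), (144, 20), (145, 29), (146, 67), (147, 88), (148, 84), (149, 81), (150, 75), (151, 79), (152, 81), (153, 80), (154, 78), (155, 74), (156, 72), (157, 73), (158, 192), (159, 245), (160, 239), (161, 240), (162, 246), (163, 205), (164, 6), (165, 15), (166, 24), (167, 28), (168, 26), (169, 22), (170, 19), (171, 12), (172, 7), (173, 58)]
(np.float64(250.89354432595135), np.float64(223.5996648451981))
[(200, 118), (203, 118), (206, 119), (209, 227), (212, 226), (215, 221), (218, 219), (221, 221), (224, 219), (227, 219), (230, 219), (233, 219), (236, 80), (239, 25), (242, 23), (245, 16), (248, 22)]
```

Call:
arm_command(deltas=[{"gripper": 0,"x": 0,"y": 0.003,"z": -0.005,"twist": 0},{"gripper": 0,"x": 0,"y": 0.005,"z": 0,"twist": 0},{"gripper": 0,"x": 0,"y": 0.005,"z": 0,"twist": 0},{"gripper": 0,"x": 0,"y": 0.004,"z": 0,"twist": 0},{"gripper": 0,"x": 0,"y": 0.004,"z": 0,"twist": 0},{"gripper": 0,"x": 0,"y": 0.004,"z": 0,"twist": 0},{"gripper": 0,"x": 0,"y": 0.003,"z": 0,"twist": -0.03},{"gripper": 0,"x": 0,"y": 0.003,"z": 0,"twist": -0.05}])

```text
time: 6.75
position: [0.4736, 0.033, 0.1554]
tool_rot: [-0.0, 0.781, 0.625, -0.0]
contact_force: [-3.9, -2.8, 0.9]
grip_width: -0.002
finger_force: 1.4
```

```bash
python3 - <<'E'
from m import *
a=r.get_image("wrist");s=r.state();print(s["position"],s["contact_force"],proj(a,[.538,.0376,.198]))
I=a["color"].astype(int);m=(I[:,:,0]>120)&(I[:,:,1]<.45*I[:,:,0])&(I[:,:,2]<.45*I[:,:,0])
n,l,st,c=cv2.connectedComponentsWithStats(m.astype(np.uint8))
for k in range(1,n):
    if st[k,4]>20:
        P=onplane(a,*c[k],.15)[:2];q=P-[.537,.0377];print(st[k,4],c[k].round(0),P.round(3),np.degrees(np.arctan2(q[1],q[0])).round(1),np.hypot(*q).round(4))
E
```

```text
[0.47364346 0.03337643 0.15541299] [-1.10699568 -1.02965942 -0.64042667] (np.float64(380.7639934790465), np.float64(226.69763180972816))
120 [397. 246.] [ 0.564 -0.007] -58.9 0.0519
```

Call:
arm_command(deltas=[{"gripper": 0,"x": 0,"y": 0.004,"z": 0,"twist": -0.07},{"gripper": 0,"x": 0,"y": 0.004,"z": 0,"twist": -0.07},{"gripper": 0,"x": 0.001,"y": 0.004,"z": 0,"twist": -0.07},{"gripper": 0,"x": 0.001,"y": 0.004,"z": 0,"twist": -0.07},{"gripper": 0,"x": 0.001,"y": 0.004,"z": 0,"twist": -0.07},{"gripper": 0,"x": 0.001,"y": 0.004,"z": 0,"twist": -0.07},{"gripper": 0,"x": 0.001,"y": 0.004,"z": 0,"twist": -0.06},{"gripper": 0,"x": 0.001,"y": 0.002,"z": 0,"twist": -0.06}])

```text
time: 7.8
position: [0.4793, 0.0633, 0.1552]
tool_rot: [-0.001, 0.919, 0.394, -0.001]
contact_force: [-3.6, -0.8, 0.1]
grip_width: 0.003
finger_force: 1.2
```

```bash
cat > red.py <<'E'
from m import *
a=r.get_image("wrist");s=r.state();print(s["position"],s["contact_force"],s["time"])
I=a["color"].astype(int);m=(I[:,:,0]>100)&(I[:,:,1]<.45*I[:,:,0])&(I[:,:,2]<.45*I[:,:,0])
n,l,st,c=cv2.connectedComponentsWithStats(m.astype(np.uint8))
for k in range(1,n):
    if st[k,4]>20:
      for z in(.15,.184):
        P=onplane(a,*c[k],z)[:2];q=P-[.537,.0377];print(st[k],c[k].round(0),P.round(3),np.degrees(np.arctan2(q[1],q[0])).round(1),np.hypot(*q).round(4))
E
python3 red.py
```

```text
[0.47953593 0.06344309 0.15518725] [-2.33449305  0.04016402  0.11037669] 7.85
[389 233  18  14 132] [398. 239.] [ 0.54  -0.013] -87.1 0.051
[389 233  18  14 132] [398. 239.] [0.539 0.013] -85.2 0.0252
[485 369  27  15 265] [500. 377.] [ 0.527 -0.169] -92.7 0.2073
[485 369  27  15 265] [500. 377.] [ 0.529 -0.114] -93.0 0.1522
```

Call:
arm_command(deltas=[{"gripper": 0,"x": 0.001,"y": 0.001,"z": 0,"twist": -0.03},{"gripper": 0,"x": 0.001,"y": 0.002,"z": 0,"twist": -0.03},{"gripper": 0,"x": 0.001,"y": 0.001,"z": 0,"twist": -0.03},{"gripper": 0,"x": 0.001,"y": 0.001,"z": 0,"twist": -0.03},{"gripper": 0,"x": 0.001,"y": 0.001,"z": 0,"twist": 0},{"gripper": 0,"x": 0,"y": 0.0005,"z": 0,"twist": 0},{"gripper": 0,"x": 0,"y": 0,"z": 0,"twist": 0},{"gripper": 0,"x": 0,"y": 0,"z": 0,"twist": 0}])

```text
time: 8.85
position: [0.4853, 0.0694, 0.1556]
tool_rot: [0.0, 0.941, 0.339, 0.0]
contact_force: [-0.4, -0.8, -1.1]
grip_width: 0.001
finger_force: 0.6
```

```bash
python3 red.py
```

```text
[0.48530267 0.06944115 0.15553463] [-0.17291535 -1.16741439 -1.25655021] 8.9
[383 236  19  14 121] [393. 242.] [ 0.532 -0.013] -95.5 0.0509
[383 236  19  14 121] [393. 242.] [0.535 0.012] -93.7 0.0253
[490 363  22  21 270] [502. 375.] [ 0.507 -0.168] -98.2 0.2073
[490 363  22  21 270] [502. 375.] [ 0.515 -0.113] -98.2 0.1525
```

Call:
arm_command(deltas=[{"gripper": 0,"x": -0.008,"y": -0.006,"z": 0,"twist": 0},{"gripper": 0,"x": -0.008,"y": -0.006,"z": 0,"twist": 0},{"gripper": 0,"x": 0,"y": 0,"z": 0.03,"twist": 0},{"gripper": 0,"x": 0,"y": 0,"z": 0.03,"twist": 0},{"gripper": 0,"x": 0,"y": 0,"z": 0.02,"twist": 0.15},{"gripper": 0,"x": 0.01,"y": -0.05,"z": 0,"twist": 0.15},{"gripper": 0,"x": 0.01,"y": -0.05,"z": 0,"twist": 0.15},{"gripper": 0,"x": 0.01,"y": -0.05,"z": 0,"twist": 0.15}])

```text
time: 9.9
position: [0.4988, -0.0941, 0.2359]
tool_rot: [0.0, 0.797, 0.604, 0.0]
contact_force: [1.5, 0.2, -0.7]
grip_width: -0.001
finger_force: 0.0
```

Call:
arm_command(deltas=[{"gripper": 0,"x": 0.01,"y": -0.04,"z": 0,"twist": 0.17},{"gripper": 0,"x": 0.004,"y": -0.025,"z": 0,"twist": 0},{"gripper": 0,"x": 0,"y": 0,"z": 0,"twist": 0},{"gripper": 0,"x": 0,"y": 0,"z": 0,"twist": 0},{"gripper": 0,"x": 0,"y": 0,"z": 0,"twist": 0},{"gripper": 0,"x": 0,"y": 0,"z": 0,"twist": 0},{"gripper": 0,"x": 0,"y": 0,"z": 0,"twist": 0},{"gripper": 0,"x": 0,"y": 0,"z": 0,"twist": 0}])

```text
time: 10.9
position: [0.5131, -0.1573, 0.2356]
tool_rot: [0.0, 0.744, 0.668, -0.0]
contact_force: [1.3, 0.6, 0.8]
grip_width: 0.003
finger_force: 0.0
```

```bash
python3 lk.py w3.png; python3 red.py
```

```text
[ 0.51307104 -0.15732748  0.23548939] [ 0.17659004 -0.48979583  0.56991423]
[ 0.51303506 -0.15741494  0.23546766] [-0.46060427 -0.87933199  0.15862274] 11.0
[240 138  34   9 195] [258. 142.] [ 0.523 -0.122] -95.0 0.1606
[240 138  34   9 195] [258. 142.] [ 0.523 -0.116] -95.3 0.1543
```

View pics/w3.png

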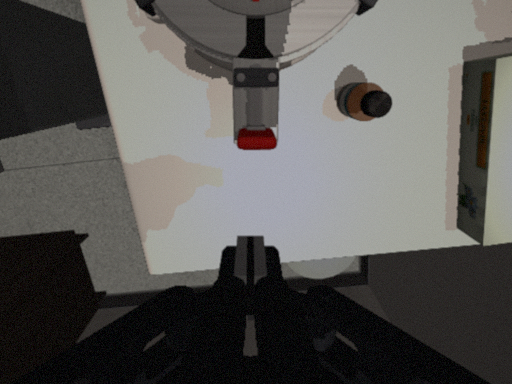

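The slot (255,35) is in line with the bar and tab (257,139). The tab sits about 6 mm to +x of the finger line.

Call:
arm_command(deltas=[{"gripper": 0,"x": 0.006,"y": 0,"z": -0.03,"twist": 0},{"gripper": 0,"x": 0,"y": 0,"z": -0.03,"twist": 0},{"gripper": 0,"x": 0,"y": 0,"z": -0.025,"twist": 0},{"gripper": 0,"x": 0,"y": 0,"z": -0.012,"twist": 0},{"gripper": 0,"x": 0.001,"y": 0.006,"z": 0,"twist": 0},{"gripper": 0,"x": 0,"y": 0.006,"z": 0,"twist": 0},{"gripper": 0,"x": 0.001,"y": 0.006,"z": 0,"twist": 0},{"gripper": 0,"x": 0,"y": 0.004,"z": 0,"twist": 0}])

```text
time: 12.0
position: [0.5215, -0.135, 0.1391]
tool_rot: [0.0, 0.744, 0.668, 0.0]
contact_force: [0.0, -0.3, -0.8]
grip_width: -0.005
finger_force: 0.0
```

```bash
python3 red.py
```

```text
[ 0.5212752  -0.13473244  0.13893611] [ 0.45191439  0.62744224 -0.55665089] 12.05
[236 224  39   9 157] [258. 227.] [ 0.526 -0.133] -93.7 0.1707
[236 224  39   9 157] [258. 227.] [ 0.527 -0.116] -93.8 0.154
```

Call:
arm_command(deltas=[{"gripper": 0,"x": 0.002,"y": 0.003,"z": 0,"twist": 0},{"gripper": 0,"x": 0.001,"y": 0.003,"z": 0,"twist": 0},{"gripper": 0,"x": 0,"y": 0.003,"z": 0,"twist": 0},{"gripper": 0,"x": 0,"y": 0.003,"z": 0,"twist": 0},{"gripper": 0,"x": 0.001,"y": 0.003,"z": 0,"twist": 0},{"gripper": 0,"x": 0,"y": 0.003,"z": 0,"twist": 0},{"gripper": 0,"x": 0,"y": 0.003,"z": 0,"twist": 0},{"gripper": 0,"x": 0,"y": 0.002,"z": 0,"twist": 0}])

```text
time: 13.05
position: [0.5253, -0.1123, 0.1385]
tool_rot: [0.0, 0.745, 0.668, 0.0]
contact_force: [1.1, -2.8, 0.5]
grip_width: 0.001
finger_force: 1.1
```

```bash
python3 red.py
```

```text
[ 0.52518559 -0.11212527  0.13850707] [ 0.33981969 -1.38176271 -0.82942391] 13.1
[222 226  51  13 413] [250. 232.] [ 0.525 -0.112] -94.7 0.1502
[222 226  51  13 413] [250. 232.] [ 0.527 -0.095] -94.5 0.1329
```

Call:
arm_command(deltas=[{"gripper": 0,"x": 0,"y": 0.001,"z": 0,"twist": 0},{"gripper": 0,"x": 0,"y": 0.001,"z": 0,"twist": 0},{"gripper": 0,"x": 0,"y": 0.001,"z": 0,"twist": 0},{"gripper": 0,"x": 0.001,"y": 0.001,"z": 0,"twist": 0},{"gripper": 0,"x": 0,"y": 0.001,"z": 0,"twist": 0},{"gripper": 0,"x": 0,"y": 0.001,"z": 0,"twist": 0},{"gripper": 0,"x": 0,"y": 0,"z": 0,"twist": 0},{"gripper": 0,"x": 0,"y": 0,"z": 0,"twist": 0}])

```text
time: 14.1
position: [0.526, -0.1063, 0.1384]
tool_rot: [-0.0, 0.745, 0.668, 0.0]
contact_force: [-0.4, -1.1, -0.2]
grip_width: 0.005
finger_force: 0.4
```

```bash
python3 red.py
```

```text
[ 0.52602699 -0.10635765  0.13842986] [-0.06992472 -1.19863263 -0.81658001] 14.15
[221 226  52  13 516] [249. 232.] [ 0.525 -0.106] -94.9 0.1441
[221 226  52  13 516] [249. 232.] [ 0.527 -0.089] -94.6 0.1268
```

Call:
arm_command(deltas=[{"gripper": 0,"x": 0,"y": 0.0005,"z": 0,"twist": 0},{"gripper": 0,"x": 0,"y": 0.0005,"z": 0,"twist": 0},{"gripper": 0,"x": 0,"y": 0.0005,"z": 0,"twist": 0},{"gripper": 0,"x": 0,"y": 0.0005,"z": 0,"twist": 0},{"gripper": 0,"x": 0,"y": 0,"z": 0,"twist": 0},{"gripper": 0,"x": 0,"y": 0,"z": 0,"twist": 0},{"gripper": 0,"x": 0,"y": 0,"z": 0,"twist": 0},{"gripper": 0,"x": 0,"y": 0,"z": 0,"twist": 0}])

```text
time: 15.15
position: [0.5261, -0.1045, 0.1385]
tool_rot: [-0.0, 0.745, 0.668, 0.0]
contact_force: [0.9, -1.5, -0.6]
grip_width: -0.004
finger_force: 0.7
```

Call:
arm_command(deltas=[{"gripper": 0,"x": 0,"y": 0.0005,"z": 0,"twist": 0},{"gripper": 0,"x": 0,"y": 0.0005,"z": 0,"twist": 0},{"gripper": 0,"x": 0,"y": 0.0005,"z": 0,"twist": 0},{"gripper": 0,"x": 0,"y": 0,"z": 0,"twist": 0},{"gripper": 0,"x": 0,"y": 0,"z": 0,"twist": 0},{"gripper": 0,"x": 0,"y": 0,"z": 0,"twist": 0},{"gripper": 0,"x": 0,"y": 0,"z": 0,"twist": 0},{"gripper": 0,"x": 0,"y": 0,"z": 0,"twist": 0}])

```text
time: 16.15
position: [0.5261, -0.1043, 0.1386]
tool_rot: [0.001, 0.745, 0.667, -0.001]
contact_force: [0.4, -8.2, -0.6]
grip_width: -0.0
finger_force: 4.2
```

```bash
python3 red.py
```

```text
[ 0.52610287 -0.10431641  0.13859083] [ 0.79502288 -8.2150245  -1.56710293] 16.2
[239  49   9  25  83] [243.  60.] [ 0.533 -0.01 ] -95.3 0.0482
[239  49   9  25  83] [243.  60.] [ 0.533 -0.012] -94.6 0.0501
[220 226  54  13 560] [248. 232.] [ 0.525 -0.104] -95.0 0.1422
[220 226  54  13 560] [248. 232.] [ 0.527 -0.087] -94.7 0.1247
```

The force jumped to 8 N with the finger at 142 mm from the axis, so the bar is against its stop. I'll retract.

Call:
arm_command(deltas=[{"gripper": 0,"x": 0,"y": -0.006,"z": 0,"twist": 0},{"gripper": 0,"x": -0.001,"y": -0.012,"z": 0,"twist": 0},{"gripper": 0,"x": -0.002,"y": -0.02,"z": 0,"twist": 0},{"gripper": 0,"x": -0.002,"y": -0.02,"z": 0,"twist": 0},{"gripper": 0,"x": 0,"y": 0,"z": 0.03,"twist": 0},{"gripper": 0,"x": 0,"y": 0,"z": 0.03,"twist": 0},{"gripper": 0,"x": 0,"y": 0,"z": 0.03,"twist": 0},{"gripper": 0,"x": 0,"y": 0,"z": 0,"twist": 0}])

```text
time: 17.2
position: [0.522, -0.1625, 0.2306]
tool_rot: [0.002, 0.745, 0.667, 0.001]
contact_force: [0.3, -0.1, 0.2]
grip_width: -0.001
finger_force: 0.0
```

```bash
python3 red.py; python3 lk.py w4.png
```

```text
[ 0.52138248 -0.16217476  0.22908166] [ 0.22273255  0.22630872 -0.19075626] 17.25
[227  91  35   8 135] [246.  94.] [ 0.527 -0.088] -94.5 0.1259
[227  91  35   8 135] [246.  94.] [ 0.527 -0.087] -94.4 0.1246
[ 0.52083262 -0.16186349  0.228138  ] [ 0.27554353 -0.39639386  1.25398212]
```

View pics/w4.png

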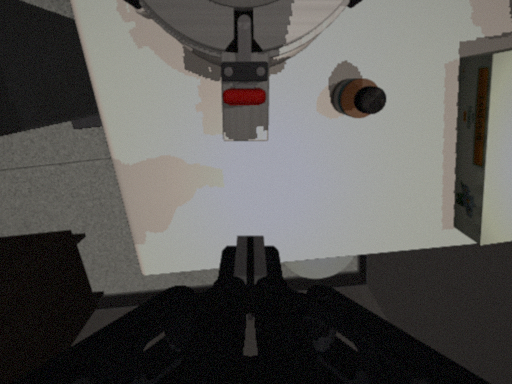

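The bar is fully inside the slot. Its tab at (245,97) is up against the guide block, the bottle is undisturbed, and the fingers are clear.

```bash
python3 -c "
from workcell import r
print(r.sign_off())"
```

```text
the job is handed in; nothing more can be done
None
```

I turned the lid until its slot lined up with the bar, pushed the bar home to its stop with about 8 N, and handed the job in; the sign-off gave no verdict. I did not recheck the cup and forceps in an image afterwards, but the arm never worked near them.

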